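# Load the gel imager's filter wheel

## Robot

A 7-joint arm with a two-finger parallel gripper is mounted at the origin on the work surface. World frame = base frame: x ahead of the robot, y to its left, z up, the work surface at z = 0. Lengths are in m, angles in rad, forces in N, time in s.
With the tool pointing down it reaches from about 0.425 to 0.925 m from the base axis. Payload 6.8 kg.
Tool frame: the origin (TCP) lies midway between the tips of the shut fingers; the grasp point (between the pads) lies 19 mm behind it; z points along the fingers, y is the line along which they close (so a half turn about z gives the same grasp; the last joint's range is limited). The gripper opens to 85 mm and grips with 20 to 120 N. Pads are 22 mm wide; open, the fingers measure 114 mm over their backs; the gripper's body (76 mm by 85 mm) begins 54 mm behind the grasp point. The pads swing forward as they close: fully open they stand 13 mm farther back than shut.
Start: joints at [-1.301, 0.477, 0.022, 1.555, -0.011, 1.109, -0.083], TCP at [0.249, 0.627, 0.231] pointing down, gripper open.
Joint ranges: [-2.96, 2.96], [-0.34, 2.1], [-1.41, 1.46], [0.24, 2.44], [-1.37, 4.51], [0.17, 1.92], [-2.96, 2.96]. Speed limits (rad/s): [2.39, 2.39, 3.14, 3.14, 3.14, 3.14, 3.14].

## Interface

Orientations are given as a unit quaternion [w, x, y, z].
In Python, from station import * gives the robot as it stands.
- The arm moves only by the shell command python3 -m creep 'ROWS' [FORCE]. ROWS is JSON, a list of rows, each a list of 7 numbers: the gripper command: -1 is shut, 1 is fully open, values between are in proportion, then the shift along the world's x, y, z in mm, then the turn, a rotation vector about the world's x, y, z in rad. A call has 1 to 5 rows; each row shifts and turns the commanded pose from where the row before left it; what a row does not reach is not made up. A row lasts 1/8 s, in which the tool goes at most 62.5 mm and 10.7 degrees, less where a joint would pass 70% of its speed; a pose out of reach is approached as far as the arm can. A call is refused whole if a number of a shift passes 62.5 or a number of a turn 0.188, either way. A call with a gripper value outside its range is refused whole. The fingers move at their own pace and stop on an object; FORCE is the grip in N (left out, the last holds). Time passes only in rows, so rows that do not move let the fingers close. It gives the time, the measured TCP pose, the force, the opening and the grip force at its end, in the units of the state.
- get_obs(): the state, without advancing time (a new reading comes with each control period).
- read_camera(name): name is "side" or "top" or "wrist"; returns (picture, depth): 480x640x3 uint8, red, green, blue; 480x640 float32, m along the optical axis (not along the pixel's ray), 0 where there is no reading.
- camera_params(name): a dict with "intrinsics" (3x3 intrinsics, pixels), "k1" (the pictures are not rectified: a ray, as slopes to the right and down, at radius r is drawn at 1 + k1 r^2 times it, then the intrinsics apply), "cam_to_world" (4x4, takes a point from camera to world coordinates); the wrist camera has in their place "mount" (4x4, takes a point from camera to tool coordinates, whose origin is the TCP and whose axes are the flange's). Camera axes: x right, y up, looking along -z (the intrinsics and any distortion apply to the point x, -y, -z); pixel columns grow to the right and rows downward; lengths in m; the calibration is good to about 2 mm. A picture is of the moment at which its call begins: read the wrist's pose just before it. camera_params takes no time and is no camera call.
- hand_in(): hands the job in; it is judged then, once.
The state is a dict: "t": time; "q": joint angles; "joint_vel": joint speeds; "joint_torque": joint torques, N m; "eef_pos": TCP position; "tool_rot": TCP orientation; "contact_force": force on the tool from outside, world axes, zero at the start; "torque": the same for the moment, N m; "gripper_width": opening from 0.0 (shut) to 1.0 (fully open); "grasp_force": force on a finger pad.
Only numpy, scipy, OpenCV 4.12 (cv2) and the standard library are available. Lean on these libraries where they do the work, as an engineer would, in place of code of your own. Each camera call takes 0.05 s, during which the arm holds its last target. There are 200 camera calls.

## Task

Load the imager's filter wheel: put each of the three loose filters into the empty seat whose dot has the colour of its glass, tucking its inner edge under the hub flange so that it lies flat and fully home on the seat's floor. They are glass: set them down, do not let them fall, and leave the jar, the beaker and the screwdriver where they are.

Things in the scene. Friction and masses are not known exactly. Their poses are not given: they have to be found in the camera images.
- wheel: Filter wheel: level aluminium disc, 208 mm across, 5 mm thick, held still by its drive (does not turn or yield). Origin: centre of its underside, z up. Its upper face, 5 mm above the origin, is the floor of five round seats, centres 70 mm from the origin, 72 degrees apart. Two seats hold a fixed blue and a fixed grey filter; three are empty, with red, green and yellow dots.
- flange (a point): Centre of the hub flange's top, 19.5 mm above the wheel's origin. The flange (99 mm across, 3 mm thick) sits on a black hub (87 mm across) that is the inner wall of all seats; its underside is 11.5 mm above the seat floor and it overhangs each seat's inner edge by 6 mm. The coloured dots (18 mm) lie on it 34 mm from its centre, beside their seats. A knob, 32 mm across, rises 10 mm from it.
- seat_red (a point): Floor centre of the empty seat with the red dot, z up; outwards is the direction from the wheel's origin. A seat is a 53 mm bore: dark wall 5 mm high and thick, rim chamfered 1.5 mm, hub on the inner side. It takes no filter flat from above: the hub-side edge goes in low under the flange, tilted 15 to 25 degrees, till it meets the hub; then the outer edge drops (if it catches, nudge it in).
- seat_green (a point): Floor centre of the empty seat with the green dot, z up; otherwise like seat_red.
- seat_yellow (a point): Floor centre of the empty seat with the yellow dot, z up; otherwise like seat_red.
- filter_red: Loose optical filter with red glass: a flat disc 50 mm across and 8 mm thick, about 35 g, a black metal ring around 42 mm glass that lies 1.5 mm below the ring's faces. Origin: centre of its underside, z along its axis. Starts flat on the pad; same face up when home.
- filter_green: Loose optical filter with green glass: a flat disc 50 mm across and 8 mm thick, about 35 g, a black metal ring around 42 mm glass that lies 1.5 mm below the ring's faces. Origin: centre of its underside, z along its axis. Starts flat on the pad; same face up when home.
- filter_yellow: Loose optical filter with yellow glass: a flat disc 50 mm across and 8 mm thick, about 35 g, a black metal ring around 42 mm glass that lies 1.5 mm below the ring's faces. Origin: centre of its underside, z along its axis. Starts flat on the pad; same face up when home.
- pad: Light grey firm pad on the bench, 130 by 270 by 4 mm, fixed, long side along its y; origin: centre of its underside. The three filters lie on it in a row along its y, about 80 mm apart, in any order.
- drive: Grey drive box under the wheel, 170 by 170 by 28 mm, fixed; origin: centre of its underside. The wheel lies on its spindle, underside 36 mm above the bench.
- reagent: Amber reagent jar, 62 mm across, 135 mm high, standing loose; origin: centre of its underside. Leave alone.
- beaker: Small empty beaker, 66 mm across, 85 mm high, standing loose; origin: centre of its underside. Leave alone.
- driver: Screwdriver, 150 mm long, lying loose along its x axis; leave alone.
There are look-alikes about, which are no part of the job. What is shaped like the filter_red but blue is not meant. What is shaped like the filter_yellow but pink is not meant.

How it is judged:
At the end, for the whole second after the job is handed in: Each filter lies in the seat with the dot of its colour: centre within 4 mm of the seat's centre, underside within 2 mm of the seat floor, tilted less than 0.06 rad, at rest (horizontal distance between filter_red and seat_red below 0.004 m and linear speed of each of filter_red, filter_green, filter_yellow below 0.02 m/s and angle between each of filter_red, filter_green, filter_yellow's own z axis and vertical below 0.06 rad and z of filter_red in the frame of seat_red between -0.002 and 0.002 m and horizontal distance between filter_green and seat_green below 0.004 m and z of filter_green in the frame of seat_green between -0.002 and 0.002 m and horizontal distance between filter_yellow and seat_yellow below 0.004 m and z of filter_yellow in the frame of seat_yellow between -0.002 and 0.002 m); the robot touches nothing.
It fails at once if a filter is let fall (falls free faster than 0.8 m/s, a drop of more than about 33 mm) ((contact force between filter_red and anything else below 0.01 N and linear speed of filter_red above 0.8 m/s) or (contact force between filter_green and anything else below 0.01 N and linear speed of filter_green above 0.8 m/s) or (contact force between filter_yellow and anything else below 0.01 N and linear speed of filter_yellow above 0.8 m/s)).
It fails at once if the jar, the beaker or the screwdriver is pushed more than 30 mm from its place (distance of any of reagent, beaker, driver from where it was at the start of the episode above 0.03 m).
It also fails if it takes over 72 s, if anything falls off the work surface, if the arm or the gripper's body presses on something with over 40 N, if the wrist force passes 120 N, or if a joint passes its speed limit or range.

## Working session

There is one attempt and no reset: what is moved stays moved. The work goes in short steps, Python scripts to look and compute and a shell command to move; the robot and the scene stay as the last step left them, time stands still between calls to the robot, and variables do not carry over. Pictures are saved under pics/ and viewed, at most 10 in all, crops included, and the job is handed in when it is done.

```bash
ls; mkdir -p pics
cat > h.py <<'E'
import numpy as np, cv2
from station import *
from scipy.spatial.transform import Rotation as R
def snap(n,f=None):
    o=get_obs(); im,d=read_camera(n); p=camera_params(n)
    if n=="wrist":
        T=np.eye(4); q=o["tool_rot"]; T[:3,:3]=R.from_quat([q[1],q[2],q[3],q[0]]).as_matrix(); T[:3,3]=o["eef_pos"]; T=T@np.array(p["mount"])
    else: T=np.array(p["cam_to_world"])
    np.savez(f"{n}.npz",im=im,d=d,T=T,K=np.array(p["intrinsics"]),k1=p["k1"])
    if f: cv2.imwrite(f"pics/{f}.png",im[:,:,::-1])
def load(n): return dict(np.load(f"{n}.npz"))
def ray(c,u,v):
    K=c["K"]; k1=float(c["k1"])
    pt=cv2.undistortPoints(np.array([[[u,v]]],float),K,np.array([k1,0,0,0,0.]))[0,0]
    return c["T"][:3,:3]@np.array([pt[0],-pt[1],-1]), c["T"][:3,3]
def onz(c,u,v,z):
    d,o=ray(c,u,v); return o+d*(z-o[2])/d[2]
def cloud(c):
    H,W=c["d"].shape; vv,uu=np.mgrid[:H,:W]
    pt=cv2.undistortPoints(np.stack([uu.ravel(),vv.ravel()],1)[:,None].astype(float),c["K"],np.array([float(c["k1"]),0,0,0,0.]))[:,0]
    z=c["d"].ravel()[:,None]; P=np.hstack([pt[:,:1]*z,-pt[:,1:]*z,-z])
    return (P@c["T"][:3,:3].T+c["T"][:3,3]).reshape(H,W,3)
E
python3 - <<'E'
from h import *
snap("top","top1"); snap("side","side1"); o=get_obs(); print(o["t"],o["eef_pos"],o["tool_rot"],o["gripper_width"])
for n in("top","side"): print(load(n)["T"].round(3).tolist())
p=camera_params("wrist"); print(p)
E
```

```text
pics
0.1 [0.24882879 0.62690058 0.23039747] [-9.29741661e-05  1.87783956e-01  9.82210012e-01 -8.18557049e-04] 1.0018435223397328
[[-0.018, 0.998, -0.053, 0.496], [-1.0, -0.017, 0.02, -0.023], [0.02, 0.054, 0.998, 0.946], [0.0, 0.0, 0.0, 1.0]]
[[0.902, 0.329, -0.28, 0.188], [-0.432, 0.667, -0.606, -0.769], [-0.012, 0.668, 0.744, 0.986], [0.0, 0.0, 0.0, 1.0]]
{'intrinsics': array([[373.41653679,   0.        , 319.2309578 ],
       [  0.        , 373.41653679, 237.78034494],
       [  0.        ,   0.        ,   1.        ]]), 'k1': -0.001274606844653032, 'mount': array([[ 6.28624915e-04,  9.50099218e-01,  3.11947240e-01,
         8.01280745e-02],
       [ 9.99999631e-01, -4.14546652e-04, -7.52576726e-04,
         6.99545816e-04],
       [-5.85705875e-04,  3.11947598e-01, -9.50099128e-01,
        -1.42390395e-01],
       [ 0.00000000e+00,  0.00000000e+00,  0.00000000e+00,
         1.00000000e+00]])}
```

View pics/top1.png

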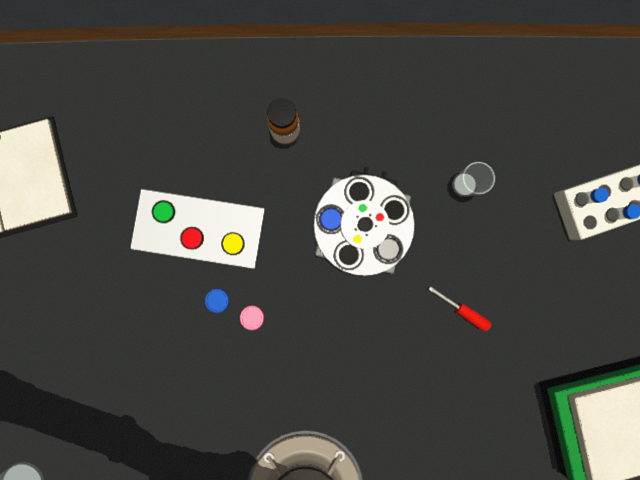

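View pics/side1.png

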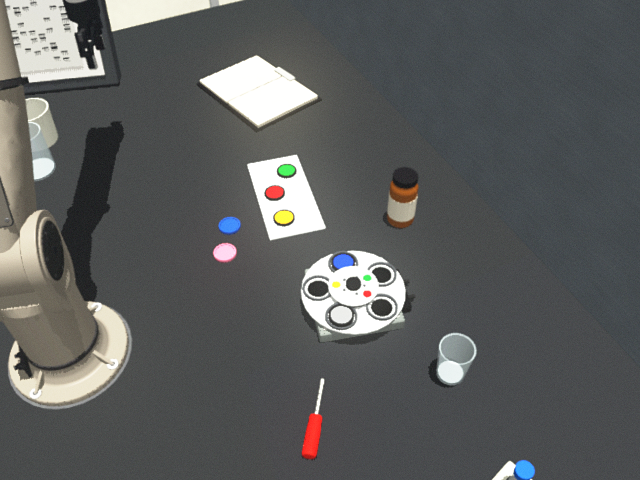

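Top view: on the pad are the filters, green (163,211), red (192,238) and yellow (233,243). The look-alikes lie off the pad: blue disc (216,300) and pink disc (252,318), so I reject both. The wheel is centred at about (365,225), with empty seats at green (359,190), red (396,208) and yellow (348,255). The fixed blue filter is at (331,219) and the grey one at (389,249).

Run:
```python
from h import *
c=load("top"); P=cloud(c); hsv=cv2.cvtColor(c["im"],cv2.COLOR_RGB2HSV).astype(int)
print(c["K"][0,0])
def blob(c,u,v,z,r=14,m=None):
    hsv=cv2.cvtColor(c["im"],cv2.COLOR_RGB2HSV).astype(int)
    h0=hsv[v,u]; dh=abs(hsv[...,0]-h0[0]); dh=np.minimum(dh,180-dh)
    vv,uu=np.mgrid[:480,:640]
    M=(dh<10)&(hsv[...,1]>100)&(hsv[...,2]>60)&(abs(uu-u)<r)&(abs(vv-v)<r)
    return onz(c,uu[M].mean(),vv[M].mean(),z),M.sum()
for n,u,v in(("g",163,211),("r",192,238),("y",233,243)): print(n,*blob(c,u,v,.0105),np.median(P[v-3:v+4,u-3:u+4],(0,1)))
W=[]
for n,u,v in(("dg",363,208),("dr",380,217),("dy",358,239)): 
    b,k=blob(c,u,v,.0555,8); print(n,b,k,P[v,u]); W.append(b[:2])
b,k=blob(c,331,219,.0475); print("blue",b,k)
# wheel outline: white mask hull
S=(hsv[...,1]<60)&(hsv[...,2]>150)
_,L,st,ce=cv2.connectedComponentsWithStats(S.astype(np.uint8)); l=L[205,330:420]; 
M=np.zeros((480,640),np.uint8); M[170:280,310:418]=S[170:280,310:418]
ct=np.vstack(cv2.findContours(M,0,1)[0]); e=cv2.minEnclosingCircle(ct); print(e, onz(c,*e[0],.041))
# circle from three dots
A=np.array(W); s=2*(A[1:]-A[0]); t=(A[1:]**2).sum(1)-(A[0]**2).sum(); cc=np.linalg.solve(s,t); print("dotcentre",cc,np.linalg.norm(A-cc,axis=1),np.degrees(np.arctan2(*(A-cc).T[::-1])))
x,y=220,180
a=cv2.resize(c["im"][160:290,130:260],None,fx=4.5,fy=4.5,interpolation=2); cv2.imwrite("pics/padcrop.png",a[:,:,::-1])
```

```text
439.2879876584195
g [0.59147691 0.29142093 0.0105    ] 336 [0.59223062 0.29162753 0.00915899]
r [0.53383553 0.23034997 0.0105    ] 349 [0.53332651 0.2290349  0.0094649 ]
y [0.52102471 0.14310584 0.0105    ] 351 [0.52122527 0.14175837 0.00999223]
dg [ 0.5877205  -0.12973161  0.0555    ] 47 [ 0.58656958 -0.13079871  0.05801193]
dr [ 0.56867264 -0.16422209  0.0555    ] 54 [ 0.56780671 -0.1653544   0.05611999]
dy [ 0.52443817 -0.11742166  0.0555    ] 56 [ 0.52383646 -0.11973985  0.05276658]
blue [ 0.56687986 -0.06455812  0.0475    ] 357
((362.55224609375, 225.2725372314453), 53.854305267333984) [ 0.55244987 -0.13109696  0.041     ]
dotcentre [ 0.55411453 -0.1336772 ] [0.0338368 0.0338368 0.0338368] [  6.69629151 -64.51690518 151.28782073]
```

View pics/padcrop.png

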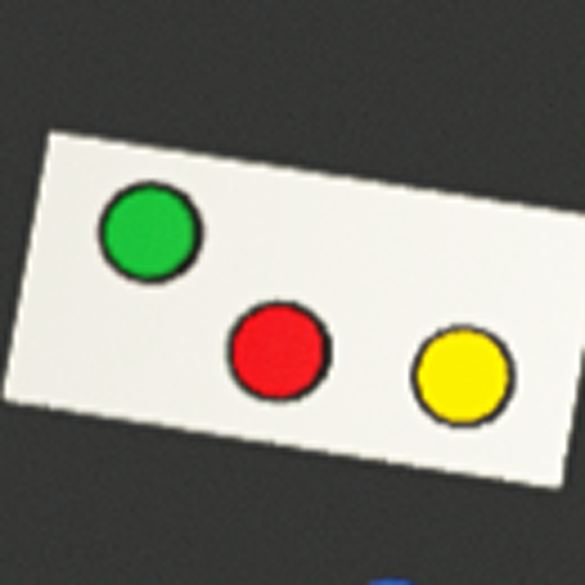

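The crop confirms the choice: green, red and yellow glass in black rings on the pad. Next I cross-check with the side camera while moving over towards yellow.

```bash
python3 - <<'E'
from h import *
c=load("side")
def blob(u,v,z,r):
    hsv=cv2.cvtColor(c["im"],cv2.COLOR_RGB2HSV).astype(int)
    h0=hsv[v,u]; dh=abs(hsv[...,0]-h0[0]); dh=np.minimum(dh,180-dh)
    vv,uu=np.mgrid[:480,:640]
    M=(dh<10)&(hsv[...,1]>100)&(hsv[...,2]>60)&(abs(uu-u)<r)&(abs(vv-v)<r)
    return onz(c,uu[M].mean(),vv[M].mean(),z),M.sum()
for n,u,v,z,r in(("g",287,170,.0105,14),("r",275,193,.0105,14),("y",284,217,.0105,14),("dg",367,278,.0555,8),("dr",367,293,.0555,8),("dy",336,284,.0555,8),("b",344,262,.0475,14)): print(n,*blob(u,v,z,r))
E
python3 -m creep '[[0.6,27,-48,0,0,0,-0.125],[0.6,27,-48,0,0,0,0],[0.6,27,-48,0,0,0,0],[0.6,27,-48,0,0,0,0],[0.6,27,-48,0,0,0,0]]' 30
python3 -m creep '[[0.6,27,-48,0,0,0,0],[0.6,27,-48,-20,0,0,0],[0.6,27,-48,-20,0,0,0],[0.6,27,-48,-20,0,0,0],[0.6,29,-52,-20,0,0,0]]'
python3 -c "
from h import *
o=get_obs();print(o['q'].round(2) if hasattr(o['q'],'round') else o['q'],o['tool_rot'])"
```

```text
g [0.59414175 0.29324102 0.0105    ] 161
r [0.53656323 0.23207516 0.0105    ] 191
y [0.52300632 0.14520868 0.0105    ] 202
dg [ 0.58944951 -0.12781704  0.0555    ] 37
dr [ 0.57013708 -0.16305886  0.0555    ] 40
dy [ 0.5258101 -0.1162518  0.0555   ] 40
b [ 0.56941509 -0.06105989  0.0475    ] 240
t: 0.72
eef_pos: [0.3845, 0.3855, 0.2311]
tool_rot: [-0.0, 0.249, 0.969, -0.0]
contact_force: [0.3, -0.1, -0.1]
gripper_width: 0.802
grasp_force: 0.0
t: 1.35
eef_pos: [0.5213, 0.1425, 0.1507]
tool_rot: [-0.0, 0.248, 0.969, 0.0]
contact_force: [1.7, 1.1, -0.2]
gripper_width: 0.798
grasp_force: 0.0
[-0.58  0.36  0.24  1.97 -0.11  0.83  0.8 ] [-4.30649639e-05  2.48231491e-01  9.68700732e-01  1.30727321e-04]
```

```bash
cat >> h.py <<'E'
def blob(c,u,v,z,r):
    hsv=cv2.cvtColor(c["im"],cv2.COLOR_RGB2HSV).astype(int)
    h0=hsv[v,u]; dh=abs(hsv[...,0]-h0[0]); dh=np.minimum(dh,180-dh)
    vv,uu=np.mgrid[:480,:640]
    M=(dh<10)&(hsv[...,1]>100)&(hsv[...,2]>60)&(abs(uu-u)<r)&(abs(vv-v)<r)
    return onz(c,uu[M].mean(),vv[M].mean(),z),M.sum()
def proj(c,p):
    q=np.linalg.inv(c["T"])@np.r_[p,1]; a=np.array([q[0],-q[1],-q[2]]); s=a[:2]/a[2]; s=s*(1+float(c["k1"])*(s@s))
    return (c["K"]@np.r_[s,1])[:2]
E
python3 - <<'E'
from h import *
snap("wrist","w1"); c=load("wrist"); p=proj(c,[.522,.144,.0105]); print(p)
u,v=int(p[0]),int(p[1]); print(blob(c,u,v,.0105,120), get_obs()["eef_pos"])
E
```

```text
[320.17040615 222.52107997]
(array([0.52221727, 0.145265  , 0.0105    ]), np.int64(2305)) [0.52362452 0.13235205 0.14869483]
```

View pics/w1.png

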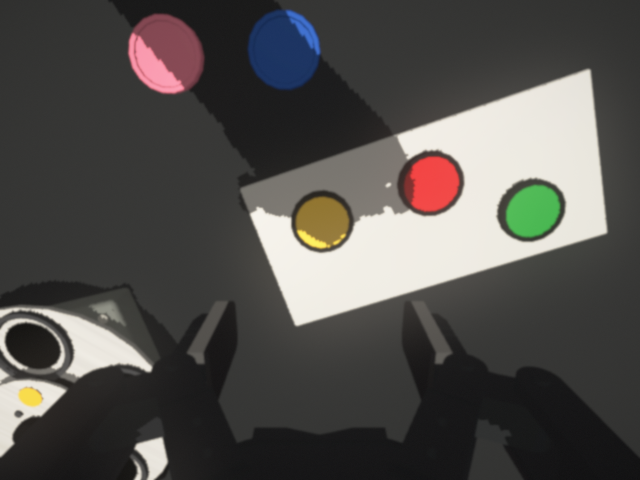

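Wrist view: yellow filter at (322,222), red (431,183), green (532,210), pink and blue at the top left. The position agrees to about 1 mm. Descending to grasp it high on its ring.

```bash
python3 -m creep '[[0.6,-1.5,12,-50,0,0,0],[0.6,0,0,-50,0,0,0],[0.6,0,0,-20,0,0,0],[0.6,0,0,-12,0,0,0],[0.6,0,0,0,0,0,0]]' 30
python3 -m creep '[[0.6,0,0,-7,0,0,0],[0.6,0,0,-5,0,0,0],[0.6,0,0,0,0,0,0]]'
python3 -m creep '[[0,0,0,0,0,0,0],[-0.2,0,0,0,0,0,0],[-0.2,0,0,0,0,0,0],[-0.2,0,0,0,0,0,0]]'
```

```text
t: 2.02
eef_pos: [0.519, 0.1557, 0.0191]
tool_rot: [-0.0, 0.249, 0.969, -0.0]
contact_force: [0.2, -0.3, -0.3]
gripper_width: 0.802
grasp_force: 0.0
t: 2.4
eef_pos: [0.5193, 0.1557, 0.0074]
tool_rot: [-0.0, 0.249, 0.969, 0.0]
contact_force: [0.1, 0.2, -0.2]
gripper_width: 0.798
grasp_force: 0.0
t: 2.9
eef_pos: [0.5211, 0.1541, 0.011]
tool_rot: [0.001, 0.25, 0.968, 0.0]
contact_force: [-7.6, -5.8, 35.8]
gripper_width: 0.402
grasp_force: 18.0
```

The TCP ended about 11 mm off in y, because my reading was taken mid-motion. Opening, backing up and looking again.

```bash
python3 -m creep '[[0.6,0,0,2,0,0,0],[0.6,0,0,5,0,0,0],[0.6,0,0,30,0,0,0],[0.6,0,0,40,0,0,0],[0.6,0,0,0,0,0,0]]'
python3 -m creep '[[0.6,0,0,0,0,0,0],[0.6,0,0,0,0,0,0]]'
python3 - <<'E'
from h import *
print(get_obs()["eef_pos"])
snap("wrist","w2"); c=load("wrist"); p=proj(c,[.522,.144,.0105]); print(p)
u,v=int(p[0]),int(p[1]); print(blob(c,u,v,.0105,150)); print(get_obs()["eef_pos"])
E
```

```text
t: 3.52
eef_pos: [0.5213, 0.1564, 0.087]
tool_rot: [0.002, 0.249, 0.969, 0.002]
contact_force: [-0.1, -0.3, 0.3]
gripper_width: 0.796
grasp_force: 0.0
t: 3.78
eef_pos: [0.5184, 0.1554, 0.0832]
tool_rot: [-0.001, 0.249, 0.969, -0.001]
contact_force: [-0.2, 0.5, -0.7]
gripper_width: 0.802
grasp_force: 0.0
[0.51838516 0.15541235 0.08322263]
[304.76200573 265.85701732]
(array([0.52327885, 0.1456424 , 0.0105    ]), np.int64(3507))
[0.51846539 0.15539724 0.08325155]
```

View pics/w2.png

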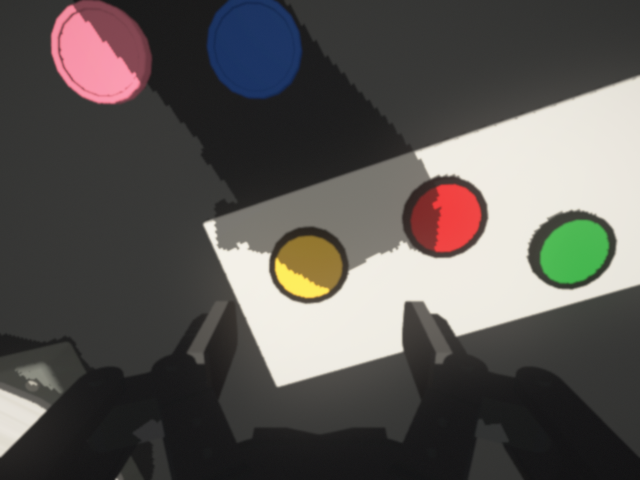

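Yellow still lies flat at (309,265), red at (445,216), and both are undisturbed. Correcting the position, and settling before I read it.

```bash
python3 -m creep '[[0.6,4.7,-10,-30,0,0,0],[0.6,0,0,-20,0,0,0],[0.6,0,0,0,0,0,0],[0.6,0,0,0,0,0,0]]' 30
```

```text
t: 4.32
eef_pos: [0.5242, 0.1458, 0.0346]
tool_rot: [-0.0, 0.249, 0.969, -0.0]
contact_force: [1.1, 1.2, -0.3]
gripper_width: 0.797
grasp_force: 0.0
```

```bash
python3 -m creep '[[0.6,-1,-0.8,-20,0,0,0],[0.6,0,0,-11,0,0,0],[0.6,0,0,0,0,0,0],[0.5,0,0,0,0,0,0],[0.3,0,0,0,0,0,0]]' 30
python3 -m creep '[[0.0,0,0,0,0,0,0],[0.0,0,0,0,0,0,0],[0,0,0,0,0,0,0]]'
```

```text
t: 4.95
eef_pos: [0.5235, 0.145, 0.004]
tool_rot: [0.0, 0.249, 0.969, 0.0]
contact_force: [0.2, 0.7, -0.0]
gripper_width: 0.652
grasp_force: 0.0
t: 5.32
eef_pos: [0.5234, 0.145, 0.0042]
tool_rot: [0.0, 0.249, 0.969, 0.0]
contact_force: [-1.6, 0.4, 5.7]
gripper_width: 0.561
grasp_force: 29.9
```

Gripped. Lifting, then carrying to above the yellow seat and tilting.

```bash
python3 -m creep '[[0,0,0,20,0,0,0],[0,0,0,50,0,0,0],[0,0,0,40,0,0,0],[0,-8,-48,0,0,0,0],[0,-8,-48,0,0,0,0]]'
python3 -m creep '[[0,-8,-48,0,0,0,0],[0,-8,-48,0,0,0,0],[0,-6,-47,0,0,0,0],[0,0,0,0,0.084,0.153,0],[0,0,0,0,0.084,0.153,0]]'
python3 -m creep '[[0,0,0,0,0,0,0],[0,0,0,0,0,0,0]]'
python3 - <<'E'
from h import *
snap("side","s2"); snap("wrist","w3")
c=load("side"); p=proj(c,[.485,-.094,.11]);u,v=p.astype(int); print(p)
a=cv2.resize(c["im"][v-50:v+70,u-60:u+100],None,fx=5,fy=5,interpolation=2); cv2.imwrite("pics/s2c.png",a[:,:,::-1])
c=load("wrist")
for n,p in(("hub",[.5549,-.1328,.0555]),("blue",[.5549+.07*.187,-.1328+.07*.982,.0475]),("dot",[.5549-.034*.876,-.1328+.034*.482,.0555])): print(n,p,proj(c,p))
print(get_obs()["eef_pos"])
E
```

```text
t: 5.95
eef_pos: [0.5073, 0.0484, 0.1144]
tool_rot: [0.001, 0.248, 0.969, 0.001]
contact_force: [0.5, -0.6, -0.5]
gripper_width: 0.564
grasp_force: 31.2
t: 6.58
eef_pos: [0.4853, -0.0945, 0.1148]
tool_rot: [-0.17, 0.245, 0.953, 0.045]
contact_force: [-0.9, -0.1, -0.9]
gripper_width: 0.562
grasp_force: 31.2
t: 6.82
eef_pos: [0.4845, -0.094, 0.1132]
tool_rot: [-0.168, 0.245, 0.954, 0.043]
contact_force: [0.2, -0.5, -1.0]
gripper_width: 0.567
grasp_force: 31.2
[311.68004648 265.91159381]
hub [0.5549, -0.1328, 0.0555] [317.05958097 435.37707409]
blue [0.56799, -0.06405999999999999, 0.0475] [427.83214696 392.29207826]
dot [0.5251159999999999, -0.116412, 0.0555] [317.15282132 375.95981802]
[ 0.48430289 -0.09337715  0.11381192]
```

View pics/w3.png

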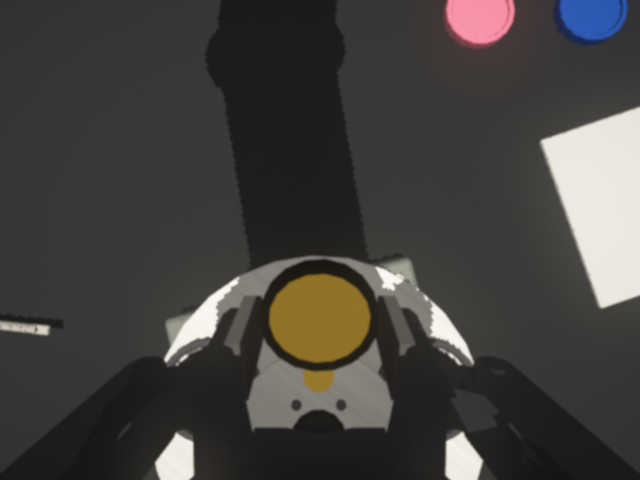

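The wrist view shows yellow held at (320,315), with the yellow dot at (318,379) against a predicted (317,376), so it is lined up with its seat. Measuring the held filter's actual tilt from depth.

```bash
cat >> h.py <<'E'
def held(u,v,r=40,C=np.array([.5549,-.1328]),seat=None):
    c=load("wrist"); P=cloud(c)
    hsv=cv2.cvtColor(c["im"],cv2.COLOR_RGB2HSV).astype(int)
    h0=hsv[v,u]; dh=abs(hsv[...,0]-h0[0]); dh=np.minimum(dh,180-dh); vv,uu=np.mgrid[:480,:640]
    M=(dh<10)&(hsv[...,1]>90)&((uu-u)**2+(vv-v)**2<r*r)
    X=P[M]; m=np.median(X,0); X=X[np.linalg.norm(X-m,axis=1)<.03]; m=X.mean(0)
    n=np.linalg.svd(X-m,full_matrices=False)[2][2]; n*=np.sign(n[2])
    o=m-n*.0065
    rad=np.r_[np.cos(seat),np.sin(seat),0]; tan=np.array([-rad[1],rad[0],0])
    d=o-np.r_[C,.041]
    print("glass",m.round(4),"origin r,t,z mm",(np.array([d@rad,d@tan,d[2]])*1e3).round(1),"tilt inward deg",np.degrees(np.arcsin(-n@rad)).round(1),"side",np.degrees(np.arcsin(n@tan)).round(1),len(X))
E
python3 -c "
from h import *
held(320,315,36,seat=np.radians(151.2)); o=get_obs(); d=o['eef_pos']-np.array([.5549,-.1328,.041]);s=np.radians(151.2);print('tcp r,t,z',d[0]*np.cos(s)+d[1]*np.sin(s),-d[0]*np.sin(s)+d[1]*np.cos(s),d[2])"
```

```text
glass [ 0.4852 -0.0928  0.1196] origin r,t,z mm [82.5 -1.5 72.5] tilt inward deg 20.2 side -0.0 4032
tcp r,t,z 0.08085682489359672 -0.0005360889510523728 0.07281192274625872
```

```bash
python3 -m creep '[[0,0,0,-30,0,0,0],[0,0,0,-20,0,0,0],[0,0,0,-8,0,0,0],[0,0,0,0,0,0,0],[0,0,0,0,0,0,0]]'
python3 -m creep '[[0,0,0,-2,0,0,0],[0,0,0,0,0,0,0]]'
python3 -m creep '[[0,0,0,-1.5,0,0,0],[0,0,0,0,0,0,0]]'
```

```text
t: 7.55
eef_pos: [0.4855, -0.0942, 0.056]
tool_rot: [-0.168, 0.245, 0.954, 0.043]
contact_force: [0.7, 0.3, -0.4]
gripper_width: 0.566
grasp_force: 31.2
t: 7.8
eef_pos: [0.4852, -0.0942, 0.0536]
tool_rot: [-0.168, 0.245, 0.954, 0.043]
contact_force: [-0.7, 0.6, 0.2]
gripper_width: 0.566
grasp_force: 31.2
t: 8.05
eef_pos: [0.485, -0.0941, 0.0518]
tool_rot: [-0.168, 0.245, 0.954, 0.043]
contact_force: [0.1, 0.8, 0.5]
gripper_width: 0.562
grasp_force: 31.2
```

```bash
python3 -m creep '[[0,0,0,-1,0,0,0],[0,0,0,0,0,0,0]]'
python3 -m creep '[[0,1.75,-0.96,0,0,0,0],[0,1.75,-0.96,0,0,0,0],[0,1.75,-0.96,0,0,0,0],[0,0,0,0,0,0,0]]'
python3 -m creep '[[0,1.75,-0.96,0,0,0,0],[0,0,0,0,0,0,0]]'
```

```text
t: 8.3
eef_pos: [0.485, -0.0941, 0.0508]
tool_rot: [-0.168, 0.245, 0.954, 0.043]
contact_force: [0.0, 0.7, -0.6]
gripper_width: 0.561
grasp_force: 31.2
t: 8.8
eef_pos: [0.4905, -0.0972, 0.0509]
tool_rot: [-0.168, 0.245, 0.954, 0.043]
contact_force: [-0.4, 0.5, -0.3]
gripper_width: 0.564
grasp_force: 31.2
t: 9.05
eef_pos: [0.4922, -0.0981, 0.0509]
tool_rot: [-0.168, 0.245, 0.954, 0.043]
contact_force: [-0.1, -0.5, -1.0]
gripper_width: 0.561
grasp_force: 31.2
```

```bash
python3 -m creep '[[0,0.9,-0.5,0,0,0,0],[0,0,0,0,0,0,0]]'
python3 -m creep '[[0,0.9,-0.5,0,0,0,0],[0,0,0,0,0,0,0]]'
python3 -m creep '[[0,0.9,-0.5,0,0,0,0],[0,0,0,0,0,0,0]]'
python3 -m creep '[[0,0,0,-1,0,0,0],[0,0,0,0,0,0,0]]'
```

```text
t: 9.3
eef_pos: [0.493, -0.0985, 0.0509]
tool_rot: [-0.168, 0.245, 0.954, 0.043]
contact_force: [-0.5, -0.3, -0.3]
gripper_width: 0.561
grasp_force: 31.2
t: 9.55
eef_pos: [0.4939, -0.099, 0.0509]
tool_rot: [-0.168, 0.245, 0.954, 0.043]
contact_force: [-0.1, -0.3, -1.3]
gripper_width: 0.556
grasp_force: 31.2
t: 9.8
eef_pos: [0.4943, -0.0992, 0.0509]
tool_rot: [-0.169, 0.245, 0.954, 0.043]
contact_force: [-0.8, 1.8, 0.1]
gripper_width: 0.562
grasp_force: 31.2
t: 10.05
eef_pos: [0.4944, -0.0993, 0.0499]
tool_rot: [-0.169, 0.245, 0.954, 0.043]
contact_force: [-2.9, 1.0, 0.4]
gripper_width: 0.561
grasp_force: 31.2
```

It meets the hub at the expected radius (TCP r ≈ 69 mm). Now laying the outer edge down about the inner edge.

```bash
python3 -m creep '[[0,0,0,-1.2,-0.023,-0.042,0],[0,0,0,-1.2,-0.023,-0.042,0],[0,0,0,0,0,0,0]]'
python3 -m creep '[[0,0,0,-1.2,-0.023,-0.042,0],[0,0,0,-1,-0.023,-0.042,0],[0,0,0,0,0,0,0]]'
```

```text
t: 10.42
eef_pos: [0.4944, -0.0992, 0.0477]
tool_rot: [-0.122, 0.247, 0.961, 0.031]
contact_force: [-2.3, 0.2, -0.6]
gripper_width: 0.561
grasp_force: 31.1
t: 10.8
eef_pos: [0.4946, -0.0993, 0.0455]
tool_rot: [-0.077, 0.248, 0.966, 0.02]
contact_force: [-2.9, 1.1, 0.2]
gripper_width: 0.562
grasp_force: 31.2
```

```bash
python3 -m creep '[[0,0,0,-1,-0.017,-0.031,0],[0,0,0,0,0,0,0]]'
python3 -m creep '[[0,0,0,-1,-0.017,-0.031,0],[0,0,0,0,0,0,0]]'
python3 -m creep '[[0,0,0,-0.7,-0.012,-0.022,0],[0,0,0,0,0,0,0]]'
```

```text
t: 11.05
eef_pos: [0.4947, -0.0993, 0.0444]
tool_rot: [-0.06, 0.248, 0.967, 0.015]
contact_force: [-2.4, 1.5, 1.3]
gripper_width: 0.56
grasp_force: 31.7
t: 11.3
eef_pos: [0.4948, -0.0994, 0.0439]
tool_rot: [-0.043, 0.248, 0.968, 0.011]
contact_force: [-3.8, 1.4, 6.9]
gripper_width: 0.564
grasp_force: 35.0
t: 11.55
eef_pos: [0.4949, -0.0994, 0.0436]
tool_rot: [-0.031, 0.249, 0.968, 0.008]
contact_force: [-5.7, 2.5, 13.2]
gripper_width: 0.559
grasp_force: 38.3
```

```bash
python3 -m creep '[[0,0,0,0.6,0,0,0],[0.3,0,0,0,0,0,0],[0.4,0,0,0,0,0,0],[0.4,0,0,0,0,0,0],[0.4,0,0,10,0,0,0]]'
python3 -m creep '[[0.4,0,0,30,0,0,0],[0.4,0,0,30,0,0,0],[0.4,0,0,0,0,0,0],[0.4,0,0,0,0,0,0]]'
python3 - <<'E'
from h import *
snap("wrist","w4"); c=load("wrist"); s=np.radians(151.2)
p=[.5549+.07*np.cos(s),-.1328+.07*np.sin(s),.0475]; u,v=proj(c,p).astype(int); print(u,v,c["T"][:3,3])
held(u,v,36,seat=s)
E
```

```text
t: 12.18
eef_pos: [0.4943, -0.0995, 0.053]
tool_rot: [-0.031, 0.249, 0.968, 0.008]
contact_force: [0.5, -0.0, 0.3]
gripper_width: 0.698
grasp_force: 0.0
t: 12.68
eef_pos: [0.4946, -0.0993, 0.1132]
tool_rot: [-0.03, 0.249, 0.968, 0.008]
contact_force: [-0.8, 0.2, -0.3]
gripper_width: 0.697
grasp_force: 0.0
317 261 [ 0.43246904 -0.06444649  0.26028957]
glass [ 0.4942 -0.0989  0.0473] origin r,t,z mm [69.5 -0.5 -0.2] tilt inward deg 0.3 side -0.5 3785
```

View pics/w4.png

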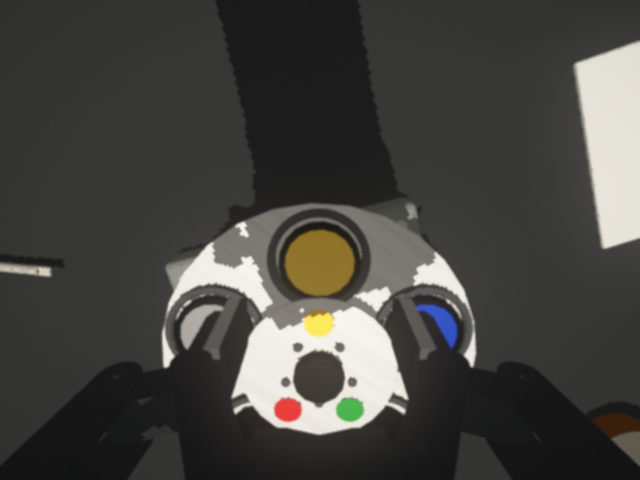

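Yellow is home at (320,262): r = 69.5 mm, z = −0.2 mm, tilt 0.3°. Next, red.

```bash
python3 -m creep '[[0.6,6,47,0,-0.03,-0.054,0],[0.6,6,47,0,0,0,-0.16],[0.6,6,47,0,0,0,-0.16],[0.6,6,47,0,0,0,-0.16],[0.6,6,47,0,0,0,-0.15]]'
python3 -m creep '[[0.6,6,47,0,0,0,0],[0.6,5,49,0,0,0,0],[0.6,0,0,-30,0,0,0],[0.6,0,0,0,0,0,0],[0.6,0,0,0,0,0,0]]'
python3 - <<'E'
from h import *
snap("wrist"); c=load("wrist"); p=proj(c,[.5352,.2317,.0105]); print(p)
u,v=p.astype(int); print(blob(c,u,v,.0105,60)); o=get_obs(); print(o["eef_pos"],o["tool_rot"])
E
```

```text
t: 13.35
eef_pos: [0.5242, 0.1368, 0.1123]
tool_rot: [-0.0, 0.539, 0.842, -0.001]
contact_force: [1.6, -0.3, -1.3]
gripper_width: 0.802
grasp_force: 0.0
t: 13.98
eef_pos: [0.5358, 0.2303, 0.0832]
tool_rot: [0.0, 0.537, 0.843, -0.001]
contact_force: [0.0, 0.0, 0.7]
gripper_width: 0.8
grasp_force: 0.0
[318.43443547 250.89501795]
(array([0.53559611, 0.23301084, 0.0105    ]), np.int64(3498))
[0.53625081 0.23044438 0.08376975] [2.62640390e-04 5.37373531e-01 8.43344306e-01 1.64473902e-05]
```

```bash
python3 -m creep '[[0.6,-0.5,2,-40,0,0,0],[0.6,0,0,-28,0,0,0],[0.6,0,0,-11,0,0,0],[0.6,0,0,0,0,0,0],[0.5,0,0,0,0,0,0]]'
python3 -m creep '[[0.3,0,0,0,0,0,0],[0.0,0,0,0,0,0,0],[0.0,0,0,0,0,0,0],[0,0,0,0,0,0,0]]'
```

```text
t: 14.65
eef_pos: [0.5363, 0.2337, 0.0055]
tool_rot: [0.001, 0.537, 0.844, 0.001]
contact_force: [-0.0, -0.2, -0.4]
gripper_width: 0.755
grasp_force: 0.0
t: 15.15
eef_pos: [0.5358, 0.2339, 0.0055]
tool_rot: [0.0, 0.537, 0.844, 0.001]
contact_force: [-1.7, -0.6, 8.4]
gripper_width: 0.56
grasp_force: 29.6
```

```bash
python3 -m creep '[[0,0,0,20,0,0,0],[0,0,0,50,0,0,0],[0,0,0,40,0,0,0],[0,6,-49,0,0,0,0],[0,6,-49,0,0,0,0]]'
python3 -m creep '[[0,6,-49,0,0,0,0],[0,6,-49,0,0,0,0],[0,6,-49,0,0,0,0],[0,6,-49,0,0,0,0],[0,6,-49,0,0,0,0]]'
python3 -m creep '[[0,6,-49,0,0,0,0],[0,5,-47,0,0,0,0],[0,0,0,0,-0.158,-0.075,0],[0,0,0,0,-0.158,-0.075,0],[0,0,0,0,0,0,0]]'
python3 -m creep '[[0,0,0,0,0,0,0],[0,0,0,0,0,0,0]]'
cat >> h.py <<'E'
def rtz(s,C=np.array([.5549,-.1328])):
    d=get_obs()['eef_pos']-np.r_[C,.041]; print('tcp r,t,z',1e3*np.array([d[0]*np.cos(s)+d[1]*np.sin(s),-d[0]*np.sin(s)+d[1]*np.cos(s),d[2]]).round(4))
E
python3 - <<'E'
from h import *
s=np.radians(-64.8); rtz(s); snap("wrist"); held(320,315,36,seat=s); c=load("wrist")
p=np.array([.5549+.034*np.cos(s),-.1328+.034*np.sin(s),.0555]); u,v=proj(c,p).astype(int); print(u,v)
E
```

```text
t: 15.78
eef_pos: [0.5479, 0.1353, 0.1163]
tool_rot: [0.001, 0.536, 0.844, 0.001]
contact_force: [0.5, -0.6, -1.7]
gripper_width: 0.56
grasp_force: 31.1
t: 16.4
eef_pos: [0.5776, -0.111, 0.1156]
tool_rot: [0.001, 0.537, 0.844, 0.0]
contact_force: [0.8, -0.5, -0.4]
gripper_width: 0.557
grasp_force: 31.1
t: 17.02
eef_pos: [0.5884, -0.1988, 0.1135]
tool_rot: [0.147, 0.524, 0.834, -0.092]
contact_force: [0.3, 0.9, -0.1]
gripper_width: 0.564
grasp_force: 31.2
t: 17.27
eef_pos: [0.5884, -0.2071, 0.1152]
tool_rot: [0.148, 0.53, 0.83, -0.092]
contact_force: [0.6, -0.0, -0.5]
gripper_width: 0.563
grasp_force: 31.2
tcp r,t,z [81.5 -1.3 74.2]
glass [ 0.5881 -0.2041  0.1192] origin r,t,z mm [80.8 -0.3 72.1] tilt inward deg 19.9 side -0.1 4030
319 149
```

```bash
python3 -m creep '[[0,0,0,-30,0,0,0],[0,0,0,-20,0,0,0],[0,0,0,-10,0,0,0],[0,0,0,0,0,0,0],[0,0,0,0,0,0,0]]'
python3 -m creep '[[0,0,0,-1.5,0,0,0],[0,0,0,0,0,0,0]]'
python3 -m creep '[[0,0,0,-1,0,0,0],[0,0,0,0,0,0,0]]'
python3 -c "
from h import *
rtz(np.radians(-64.8))"
```

```text
t: 17.95
eef_pos: [0.5887, -0.2061, 0.055]
tool_rot: [0.148, 0.529, 0.831, -0.092]
contact_force: [-0.4, 0.5, 0.1]
gripper_width: 0.558
grasp_force: 31.2
t: 18.2
eef_pos: [0.5885, -0.2054, 0.0531]
tool_rot: [0.148, 0.528, 0.831, -0.092]
contact_force: [0.5, -0.2, -0.2]
gripper_width: 0.559
grasp_force: 31.2
t: 18.45
eef_pos: [0.5882, -0.2054, 0.0517]
tool_rot: [0.147, 0.528, 0.831, -0.093]
contact_force: [-0.4, 0.4, -0.5]
gripper_width: 0.563
grasp_force: 31.2
tcp r,t,z [79.9 -0.7 10.7]
```

```bash
python3 -m creep '[[0,-0.85,1.8,0,0,0,0],[0,-0.85,1.8,0,0,0,0],[0,-0.85,1.8,0,0,0,0],[0,-0.85,1.8,0,0,0,0],[0,0,0,0,0,0,0]]'
python3 -m creep '[[0,-0.4,0.9,0,0,0,0],[0,0,0,0,0,0,0]]'
python3 -m creep '[[0,-0.4,0.9,0,0,0,0],[0,0,0,0,0,0,0]]'
python3 -m creep '[[0,-0.4,0.9,0,0,0,0],[0,0,0,0,0,0,0]]'
python3 -m creep '[[0,0,0,-0.7,0,0,0],[0,0,0,0,0,0,0]]'
python3 -c "
from h import *
rtz(np.radians(-64.8))"
```

```text
t: 19.08
eef_pos: [0.5848, -0.198, 0.0517]
tool_rot: [0.147, 0.528, 0.831, -0.093]
contact_force: [0.3, 0.2, -1.0]
gripper_width: 0.56
grasp_force: 31.2
t: 19.32
eef_pos: [0.5844, -0.1973, 0.0517]
tool_rot: [0.147, 0.528, 0.831, -0.093]
contact_force: [0.3, -0.4, -0.1]
gripper_width: 0.559
grasp_force: 31.2
t: 19.58
eef_pos: [0.584, -0.1964, 0.0517]
tool_rot: [0.147, 0.528, 0.831, -0.093]
contact_force: [0.1, -0.5, -1.6]
gripper_width: 0.56
grasp_force: 31.2
t: 19.82
eef_pos: [0.5836, -0.1955, 0.0517]
tool_rot: [0.147, 0.528, 0.831, -0.093]
contact_force: [0.7, 0.3, -0.9]
gripper_width: 0.56
grasp_force: 31.2
t: 20.08
eef_pos: [0.5836, -0.1956, 0.0509]
tool_rot: [0.147, 0.528, 0.831, -0.093]
contact_force: [-0.0, -0.4, -1.0]
gripper_width: 0.563
grasp_force: 31.2
tcp r,t,z [69.  -0.8  9.9]
```

One more step in to feel the hub.

```bash
python3 -m creep '[[0,-0.4,0.9,0,0,0,0],[0,0,0,0,0,0,0]]'
python3 -m creep '[[0,-0.2,0.5,0,0,0,0],[0,0,0,0,0,0,0]]'
```

```text
t: 20.32
eef_pos: [0.5832, -0.1946, 0.051]
tool_rot: [0.147, 0.528, 0.831, -0.093]
contact_force: [-0.7, -0.2, 0.2]
gripper_width: 0.56
grasp_force: 31.2
t: 20.58
eef_pos: [0.583, -0.1941, 0.051]
tool_rot: [0.147, 0.528, 0.831, -0.093]
contact_force: [0.3, -0.4, -0.3]
gripper_width: 0.564
grasp_force: 31.2
```

```bash
python3 -m creep '[[0,-0.3,0.6,0,0,0,0],[0,0,0,0,0,0,0]]'
python3 -m creep '[[0,-0.3,0.6,0,0,0,0],[0,0,0,0,0,0,0]]'
python3 - <<'E'
from h import *
s=np.radians(-64.8); rtz(s); snap("wrist","w5"); held(320,315,30,seat=s)
c=load("wrist")
for d in (.034,): print(proj(c,[.5549+d*np.cos(s),-.1328+d*np.sin(s),.0555]))
E
```

```text
t: 20.82
eef_pos: [0.5829, -0.1939, 0.0512]
tool_rot: [0.148, 0.528, 0.831, -0.093]
contact_force: [0.2, -2.1, -0.5]
gripper_width: 0.561
grasp_force: 31.1
t: 21.08
eef_pos: [0.5828, -0.1936, 0.0514]
tool_rot: [0.148, 0.529, 0.831, -0.093]
contact_force: [1.3, -2.9, -0.9]
gripper_width: 0.559
grasp_force: 31.1
tcp r,t,z [66.9 -0.6 10.4]
glass [ 0.5826 -0.1909  0.0554] origin r,t,z mm [66.6  0.3  8.4] tilt inward deg 20.7 side -0.2 2699
[319.12291111 262.13581442]
```

View pics/w5.png

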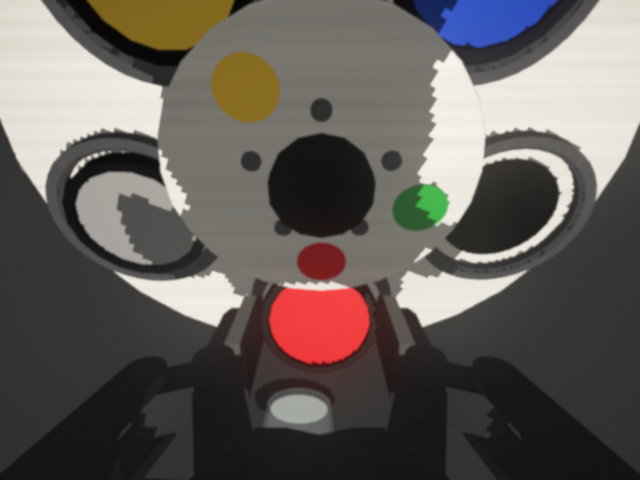

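Contact with the hub: the red filter at (320,320) has its edge under the flange, with the dot at (321,261) as predicted. Laying it down.

```bash
python3 -m creep '[[0,0,0,-1.3,0.043,0.020,0],[0,0,0,-1.2,0.043,0.02,0],[0,0,0,0,0,0,0]]'
python3 -m creep '[[0,0,0,-1.2,0.043,0.020,0],[0,0,0,-1.2,0.043,0.02,0],[0,0,0,0,0,0,0]]'
python3 -m creep '[[0,0,0,-1,0.036,0.017,0],[0,0,0,0,0,0,0]]'
python3 -m creep '[[0,0,0,-0.9,0.03,0.014,0],[0,0,0,0,0,0,0]]'
```

```text
t: 21.5
eef_pos: [0.5825, -0.194, 0.0488]
tool_rot: [0.108, 0.533, 0.836, -0.067]
contact_force: [1.5, -5.2, 1.2]
gripper_width: 0.562
grasp_force: 31.3
t: 21.88
eef_pos: [0.5826, -0.1938, 0.0462]
tool_rot: [0.069, 0.535, 0.841, -0.042]
contact_force: [1.4, -5.7, 1.0]
gripper_width: 0.557
grasp_force: 31.4
t: 22.12
eef_pos: [0.5826, -0.1937, 0.0451]
tool_rot: [0.052, 0.536, 0.842, -0.032]
contact_force: [0.6, -6.5, 1.4]
gripper_width: 0.564
grasp_force: 31.4
t: 22.38
eef_pos: [0.5826, -0.1937, 0.0442]
tool_rot: [0.038, 0.536, 0.843, -0.023]
contact_force: [0.9, -5.7, 1.8]
gripper_width: 0.558
grasp_force: 31.9
```

```bash
python3 -m creep '[[0,0,0,0,0.014,0.006,0],[0.3,0,0,0,0,0,0],[0.4,0,0,0,0,0,0],[0.4,0,0,0,0,0,0],[0.4,0,0,10,0,0,0]]'
python3 -m creep '[[0.4,0,0,30,0,0,0],[0.4,0,0,30,0,0,0],[0.4,0,0,0,0,0,0],[0.4,0,0,0,0,0,0]]'
python3 - <<'E'
from h import *
snap("wrist"); c=load("wrist"); s=np.radians(-64.8); rtz(s)
p=[.5549+.069*np.cos(s),-.1328+.069*np.sin(s),.0475]; u,v=proj(c,p).astype(int); print(u,v,get_obs()["tool_rot"])
held(u,v,36,seat=s)
E
```

```text
t: 23.0
eef_pos: [0.5817, -0.1921, 0.0537]
tool_rot: [0.03, 0.536, 0.843, -0.018]
contact_force: [0.2, -0.3, -0.2]
gripper_width: 0.698
grasp_force: 0.0
t: 23.5
eef_pos: [0.5822, -0.1927, 0.1141]
tool_rot: [0.031, 0.536, 0.843, -0.018]
contact_force: [0.1, -0.8, 0.1]
gripper_width: 0.698
grasp_force: 0.0
tcp r,t,z [65.6 -1.  72.6]
319 254 [ 0.03048298  0.53631801  0.84326753 -0.01826633]
glass [ 0.5843 -0.1958  0.0473] origin r,t,z mm [69.5 -0.2 -0.2] tilt inward deg 0.2 side 0.0 3562
```

Red is home (r = 69.5 mm, z = −0.2 mm, tilt 0.2°). Next, green, passing wide of the jar.

```bash
python3 -m creep '[[0.6,-10,48,0,0.064,0.03,0],[0.6,-10,48,0,0,0,0.16],[0.6,-10,48,0,0,0,0.16],[0.6,0,48,0,0,0,0.16],[0.6,0,48,0,0,0,0.16]]'
python3 -m creep '[[0.6,0,48,0,0,0,0.16],[0.6,0,48,0,0,0,0.16],[0.6,10,48,0,0,0,0.16],[0.6,15,48,0,0,0,0.14],[0.6,16,54,0,0,0,0]]'
python3 -m creep '[[0.6,0,0,-30,0,0,0],[0.6,0,0,0,0,0,0],[0.6,0,0,0,0,0,0]]'
python3 - <<'E'
from h import *
snap("wrist"); c=load("wrist"); p=proj(c,[.593,.293,.0105]); print(p)
u,v=p.astype(int); print(blob(c,u,v,.0105,60)); o=get_obs(); print(o["eef_pos"],o["tool_rot"],o["q"])
E
```

```text
t: 24.18
eef_pos: [0.5515, 0.0485, 0.1133]
tool_rot: [0.0, 0.242, 0.97, 0.001]
contact_force: [0.1, -0.1, 0.4]
gripper_width: 0.8
grasp_force: 0.0
t: 24.8
eef_pos: [0.5933, 0.2934, 0.113]
tool_rot: [-0.0, -0.063, 0.998, 0.001]
contact_force: [1.8, -0.5, 0.2]
gripper_width: 0.796
grasp_force: 0.0
t: 25.18
eef_pos: [0.5935, 0.2917, 0.0841]
tool_rot: [0.0, -0.063, 0.998, 0.001]
contact_force: [0.5, 0.6, 0.6]
gripper_width: 0.8
grasp_force: 0.0
[319.94889137 250.84395167]
(array([0.59287656, 0.29316761, 0.0105    ]), np.int64(3326))
[0.59393557 0.2919212  0.08478922] [ 7.50659707e-04 -6.25503864e-02  9.98040812e-01  1.19294882e-03] [-0.55660741  0.60928604  0.00881974  1.70476331 -0.00878499  0.82513772
  1.15255054]
```

```bash
python3 -m creep '[[0.6,-0.8,1.2,-40,0,0,0],[0.6,0,0,-28,0,0,0],[0.6,0,0,-11,0,0,0],[0.6,0,0,0,0,0,0],[0.5,0,0,0,0,0,0]]'
python3 -m creep '[[0.3,0,0,0,0,0,0],[0.0,0,0,0,0,0,0],[0.0,0,0,0,0,0,0],[0,0,0,0,0,0,0]]'
```

```text
t: 25.85
eef_pos: [0.5938, 0.2946, 0.0068]
tool_rot: [0.002, -0.063, 0.998, 0.002]
contact_force: [0.0, -0.4, -0.8]
gripper_width: 0.749
grasp_force: 0.0
t: 26.35
eef_pos: [0.5933, 0.2946, 0.0067]
tool_rot: [0.001, -0.063, 0.998, 0.002]
contact_force: [-1.1, -1.3, 6.1]
gripper_width: 0.557
grasp_force: 29.7
```

Grip is a bit high, so I regrip 1.2 mm lower.

```bash
python3 -m creep '[[0.4,0,0,0,0,0,0],[0.4,0,0,-1.2,0,0,0],[0.4,0,0,0,0,0,0],[0.0,0,0,0,0,0,0],[0,0,0,0,0,0,0]]'
python3 -m creep '[[0,0,0,0,0,0,0],[0,0,0,0,0,0,0],[0,0,0,20,0,0,0],[0,0,0,50,0,0,0],[0,0,0,40,0,0,0]]'
```

```text
t: 26.98
eef_pos: [0.5927, 0.2943, 0.0042]
tool_rot: [0.001, -0.063, 0.998, 0.001]
contact_force: [-0.1, -0.8, 2.9]
gripper_width: 0.566
grasp_force: 30.7
t: 27.6
eef_pos: [0.5931, 0.2944, 0.1168]
tool_rot: [0.001, -0.063, 0.998, 0.002]
contact_force: [0.7, 0.5, -1.5]
gripper_width: 0.558
grasp_force: 31.2
```

```bash
python3 -m creep '[[0,-14,-46,0,0,0,0],[0,-14,-46,0,0,0,0],[0,-14,-46,0,0,0,0],[0,0,-46,0,0,0,0],[0,0,-46,0,0,0,0]]'
python3 -m creep '[[0,0,-46,0,0,0,0],[0,25,-46,0,0,0,0],[0,29,-46,0,0,0,0],[0,29,-49,0,0,0,0],[0,0,0,0,0,0,0]]'
python3 -m creep '[[0,0,0,0,0.022,-0.174,0],[0,0,0,0,0.022,-0.174,0],[0,0,0,0,0,0,0],[0,0,0,0,0,0,0]]'
python3 - <<'E'
from h import *
s=np.radians(7.2); rtz(s); snap("wrist"); held(320,315,36,seat=s)
E
```

```text
t: 28.22
eef_pos: [0.5508, 0.0629, 0.1153]
tool_rot: [0.001, -0.063, 0.998, 0.002]
contact_force: [0.1, 0.3, 0.3]
gripper_width: 0.566
grasp_force: 31.2
t: 28.85
eef_pos: [0.6351, -0.1292, 0.1153]
tool_rot: [0.002, -0.06, 0.998, -0.0]
contact_force: [-0.5, 0.9, 0.6]
gripper_width: 0.562
grasp_force: 31.2
t: 29.35
eef_pos: [0.6344, -0.122, 0.1152]
tool_rot: [0.175, -0.063, 0.983, 0.012]
contact_force: [0.2, -0.3, -0.6]
gripper_width: 0.561
grasp_force: 31.2
tcp r,t,z [80.3  0.7 74.2]
glass [ 0.6309 -0.1215  0.1203] origin r,t,z mm [79.1  1.8 73.2] tilt inward deg 20.0 side -0.3 4037
```

```bash
python3 -m creep '[[0,1,-1,-30,0,0,0],[0,0,0,-22,0,0,0],[0,0,0,-10,0,0,0],[0,0,0,0,0,0,0],[0,0,0,0,0,0,0]]'
python3 -m creep '[[0,0,0,-1.5,0,0,0],[0,0,0,0,0,0,0]]'
python3 -c "
from h import *
rtz(np.radians(7.2))"
```

```text
t: 30.02
eef_pos: [0.6357, -0.1237, 0.053]
tool_rot: [0.175, -0.063, 0.982, 0.012]
contact_force: [0.2, -0.5, -1.2]
gripper_width: 0.562
grasp_force: 31.2
t: 30.28
eef_pos: [0.6349, -0.1239, 0.051]
tool_rot: [0.175, -0.063, 0.983, 0.012]
contact_force: [0.3, -1.0, -0.8]
gripper_width: 0.56
grasp_force: 31.2
tcp r,t,z [80.4 -1.1 10. ]
```

```bash
python3 -m creep '[[0,-2,-0.25,0,0,0,0],[0,-2,-0.25,0,0,0,0],[0,-2,-0.25,0,0,0,0],[0,-2,-0.25,0,0,0,0],[0,0,0,0,0,0,0]]'
python3 -m creep '[[0,-1,-0.1,0,0,0,0],[0,0,0,0,0,0,0]]'
python3 -m creep '[[0,-1,-0.1,0,0,0,0],[0,0,0,0,0,0,0]]'
python3 -m creep '[[0,-0.7,-0.1,0,0,0,0],[0,0,0,0,0,0,0]]'
python3 -c "
from h import *
rtz(np.radians(7.2))"
```

```text
t: 30.9
eef_pos: [0.6264, -0.1249, 0.0504]
tool_rot: [0.175, -0.063, 0.983, 0.012]
contact_force: [0.7, 0.3, -1.0]
gripper_width: 0.563
grasp_force: 31.2
t: 31.15
eef_pos: [0.6256, -0.1249, 0.0505]
tool_rot: [0.175, -0.063, 0.983, 0.012]
contact_force: [-0.5, 0.1, 0.2]
gripper_width: 0.563
grasp_force: 31.2
t: 31.4
eef_pos: [0.6246, -0.125, 0.0505]
tool_rot: [0.175, -0.063, 0.983, 0.012]
contact_force: [-0.5, -1.3, -0.9]
gripper_width: 0.563
grasp_force: 31.2
t: 31.65
eef_pos: [0.6239, -0.1251, 0.0505]
tool_rot: [0.175, -0.063, 0.983, 0.012]
contact_force: [0.5, 0.6, -0.7]
gripper_width: 0.562
grasp_force: 31.2
tcp r,t,z [69.4 -1.   9.5]
```

```bash
python3 -m creep '[[0,-0.7,-0.1,0,0,0,0],[0,0,0,0,0,0,0]]'
python3 -m creep '[[0,-0.7,-0.1,0,0,0,0],[0,0,0,0,0,0,0]]'
python3 -m creep '[[0,-0.5,-0.1,0,0,0,0],[0,0,0,0,0,0,0]]'
```

```text
t: 31.9
eef_pos: [0.6235, -0.1251, 0.0507]
tool_rot: [0.175, -0.063, 0.983, 0.012]
contact_force: [0.7, 0.3, -0.9]
gripper_width: 0.561
grasp_force: 31.2
t: 32.15
eef_pos: [0.6231, -0.1252, 0.0508]
tool_rot: [0.175, -0.063, 0.982, 0.012]
contact_force: [1.5, 0.3, -0.6]
gripper_width: 0.56
grasp_force: 31.2
t: 32.4
eef_pos: [0.623, -0.1252, 0.051]
tool_rot: [0.176, -0.063, 0.982, 0.012]
contact_force: [5.0, 0.8, -0.6]
gripper_width: 0.56
grasp_force: 31.1
```

```bash
python3 -m creep '[[0,0.4,0,-1.3,-0.006,0.047,0],[0,0,0,-1.2,-0.006,0.047,0],[0,0,0,0,0,0,0]]'
python3 -m creep '[[0,0,0,-1.2,-0.006,0.047,0],[0,0,0,-1.2,-0.006,0.047,0],[0,0,0,0,0,0,0]]'
python3 -m creep '[[0,0,0,-1,-0.005,0.04,0],[0,0,0,0,0,0,0]]'
python3 -m creep '[[0,0,0,-0.6,-0.004,0.03,0],[0,0,0,0,0,0,0]]'
```

```text
t: 32.78
eef_pos: [0.6231, -0.125, 0.0481]
tool_rot: [0.128, -0.063, 0.99, 0.009]
contact_force: [3.9, 1.7, 0.3]
gripper_width: 0.561
grasp_force: 31.5
t: 33.15
eef_pos: [0.623, -0.1251, 0.0455]
tool_rot: [0.082, -0.064, 0.995, 0.006]
contact_force: [4.7, 1.3, 0.6]
gripper_width: 0.565
grasp_force: 31.6
t: 33.4
eef_pos: [0.6228, -0.1252, 0.0446]
tool_rot: [0.062, -0.063, 0.996, 0.005]
contact_force: [4.2, 2.0, -0.5]
gripper_width: 0.563
grasp_force: 31.7
t: 33.65
eef_pos: [0.6228, -0.1253, 0.0442]
tool_rot: [0.047, -0.063, 0.997, 0.004]
contact_force: [4.9, 0.8, 2.1]
gripper_width: 0.563
grasp_force: 32.7
```

```bash
python3 -m creep '[[0,0,0,0,0,0,0],[0.3,0,0,0,0,0,0],[0.4,0,0,0,0,0,0],[0.4,0,0,0,0,0,0],[0.4,0,0,10,0,0,0]]'
python3 -m creep '[[0.4,0,0,30,0,0,0],[0.4,0,0,40,0,0,0],[0.4,0,0,0,0,0,0],[0.4,0,0,0,0,0,0]]'
python3 - <<'E'
from h import *
snap("wrist"); c=load("wrist"); s=np.radians(7.2)
p=[.5549+.069*np.cos(s),-.1328+.069*np.sin(s),.0475]; u,v=proj(c,p).astype(int)
held(u,v,36,seat=s)
E
python3 -m creep '[[0.4,-60,40,40,0,0,0],[0.4,-60,50,20,0,0,0],[0.4,-60,60,0,0,0,0],[0.4,-20,60,0,0,0,0],[0.4,0,60,0,0,0,0]]'
python3 -m creep '[[0.4,0,60,0,0,0,0],[0.4,0,0,0,0,0,0]]'
python3 - <<'E'
from h import *
snap("side"); snap("top"); c=load("top"); C=[.5549,-.1328]
for n,a in(("r",-64.8),("g",7.2),("y",151.2)):
    s=np.radians(a); u,v=proj(c,[C[0]+.0695*np.cos(s),C[1]+.0695*np.sin(s),.0475]).astype(int)
    b,k=blob(c,u,v,.0475,14); d=b[:2]-C; print(n,np.hypot(*d)*1e3,np.degrees(np.arctan2(d[1],d[0])),k)
c=load("side"); a=cv2.resize(c["im"][240:345,285:425],None,fx=5.5,fy=5.5,interpolation=2); cv2.imwrite("pics/fin.png",a[:,:,::-1])
E
```

```text
t: 34.28
eef_pos: [0.6213, -0.1253, 0.0534]
tool_rot: [0.045, -0.063, 0.997, 0.004]
contact_force: [-0.9, 0.0, -0.3]
gripper_width: 0.699
grasp_force: 0.0
t: 34.78
eef_pos: [0.6222, -0.1253, 0.1241]
tool_rot: [0.046, -0.063, 0.997, 0.004]
contact_force: [-0.9, -0.5, 0.6]
gripper_width: 0.703
grasp_force: 0.0
glass [ 0.6248 -0.1242  0.0473] origin r,t,z mm [70.5 -0.3 -0.2] tilt inward deg 0.3 side 0.0 3219
t: 35.45
eef_pos: [0.4641, 0.1079, 0.1691]
tool_rot: [0.045, -0.063, 0.997, 0.004]
contact_force: [1.5, -0.6, 0.5]
gripper_width: 0.696
grasp_force: 0.0
t: 35.7
eef_pos: [0.4654, 0.1725, 0.1692]
tool_rot: [0.045, -0.068, 0.997, 0.005]
contact_force: [-0.4, -0.5, 0.2]
gripper_width: 0.701
grasp_force: 0.0
r 68.205654928203 -66.57315351072488 375
g 68.88035689962835 5.974644916675971 343
y 67.93319561131837 151.86771159911999 391
```

View pics/fin.png

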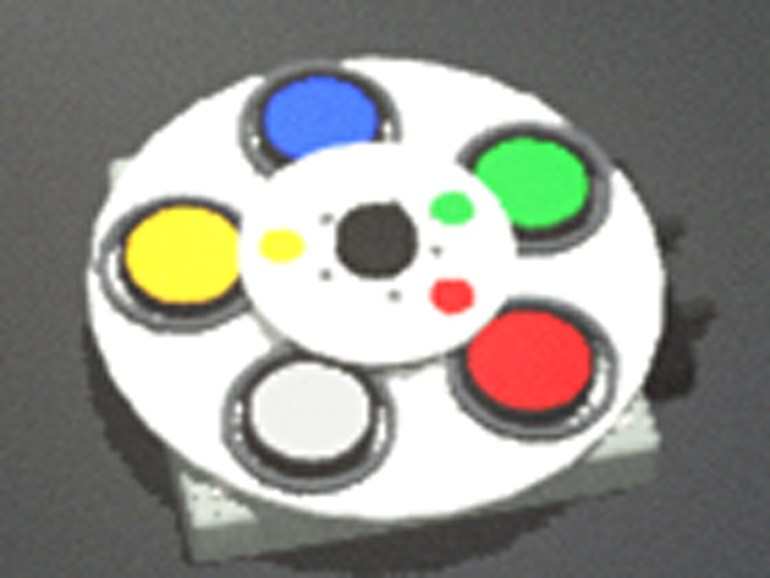

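The picture shows yellow (185,255), green (530,185) and red (530,358) all flat in their seats beside the matching dots, like the fixed blue and grey ones. The arm is clear.

```bash
python3 -c "
from station import *
print(hand_in())"
```

```text
the job is handed in; nothing more can be done
None
```

I handed the job in: the red, green and yellow filters each measured flat and home in the seat with their dot colour, and the arm is clear; on the first try at yellow the fingers pressed on its ring at about 36 N, and I regripped it.

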